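# Put the turned parts into their fitted trays

## Robot

A 7-joint arm with a two-finger parallel gripper is mounted at the origin on the work surface. World frame = base frame: x ahead of the robot, y to its left, z up, the work surface at z = 0. Lengths are in m, angles in rad, forces in N, time in s.
With the tool pointing down it reaches from about 0.4 to 0.875 m from the base axis. Payload 4.4 kg.
Tool frame: the origin (TCP) lies between the finger pads; the fingertips stand ctrl.tip_extent ahead of it and the grasp point (between the pads) lies 8 mm behind it (ctrl.tip_extent is the distance from the TCP to the fingertips, in m); z points along the fingers, y is the line along which they close (so a half turn about z gives the same grasp; the last joint's range is limited). The gripper opens to 85 mm and grips with 20 to 120 N. Pads are 22 mm wide; open, the fingers measure 114 mm over their backs; the gripper's body (76 mm by 85 mm) begins 54 mm behind the grasp point. The pads swing forward as they close: fully open they stand 13 mm farther back than shut.
Start: joints at [-1.371, 0.628, 0.038, 1.517, -0.027, 0.996, -0.02], TCP at [0.171, 0.627, 0.242] pointing down, gripper open.
Joint ranges: [-3.06, 3.06], [-0.37, 2.12], [-1.25, 1.32], [0.18, 2.47], [-1.1, 4.24], [0.23, 1.98], [-2.94, 2.94]. Speed limits (rad/s): [2.57, 2.57, 3.14, 3.14, 3.14, 3.14, 3.14].

## Interface

Orientations are given as a 3x3 rotation matrix whose columns are the frame's x, y, z axes.
In Python, from workcell import ctrl gives the robot as it stands.
- The arm moves only by the tool carry_out, never from a script. Its arguments are lists of equal length, an entry for each row: "turn": the turn, a rotation vector about the tool's x, y, z each as a share of pi/2 rad, from -1 to 1, a list of three; "slide": the shift along the tool's x, y, z each as a share of 0.05 m, from -1 to 1, a list of three; "grip": the opening, from -1 (shut) to 1 (fully open). A call has 1 to 12 rows; each row shifts and turns the commanded pose from where the row before left it, along the tool's axes as they then stand; what a row does not reach is not made up. A row lasts 1/8 s, in which the tool goes at most 62.5 mm and 10.7 degrees, less where a joint would pass 70% of its speed; a pose out of reach is approached as far as the arm can. A call with a number of a shift or a turn outside -1 to 1 is refused whole. A call with a gripper value outside its range is refused whole. The fingers move at their own pace and stop on an object; the grip force is fixed at half the most. Time passes only in rows, so rows that do not move let the fingers close. It gives the time, the measured TCP pose, the force, the opening and the grip force at its end, in the units of the state.
- ctrl.state(): the state, without advancing time (a new reading comes with each control period).
- ctrl.snapshot(name): name is "scene" or "top" or "wrist"; returns a dict with "img" (420x560x3 uint8, red, green, blue), "fx", "fy", "cx", "cy" (pixels), "position" and "orientation" of the camera in the world. Camera axes: x right, y up, looking along -z (the intrinsics and any distortion apply to the point x, -y, -z); pixel columns grow to the right and rows downward; lengths in m; the calibration is good to about 2 mm. A picture is of the moment at which its call begins. There is no depth.
- ctrl.sign_off(): hands the job in; it is judged then, once.
Trained networks look in a picture, given as the dict that the camera call returned (one of the last four; its "shot" number tells which), for a name from the list of things; names that differ only in an ending like _2 or _b are one class to them, and where a whole thing is asked for, a point or a joint stands for the part that bears it (a point fixed in the world has none). Each returns a list of dicts, best first, with "p" (0 to 1); they miss things now and then, are a little off and sometimes report something else, mostly with a low value. They report only what shows in the picture. A call takes as long as a camera call. They do not tell look-alikes from the thing itself.
- ctrl.regions_of(picture, thing): "pixels" (420x560 bool, what is visible of it) and "extent" ([left, top, right, bottom] in pixels, round what is visible of it).
The state is a dict: "time": time; "joint_pos": joint angles; "qd": joint speeds; "tau": joint torques, N m; "tcp_pos": TCP position; "eef_rot": TCP orientation; "force": force on the tool from outside, world axes, zero at the start; "moment": the same for the moment, N m; "opening": finger opening in m; "gripper_force": force on a finger pad.
Only numpy, scipy, OpenCV 4.12 (cv2) and the standard library are available. Lean on these libraries where they do the work, as an engineer would, in place of code of your own. Each camera call takes 0.05 s, during which the arm holds its last target. There are 200 camera calls.

## Task

Four freshly turned wooden parts stand about on the bench among four shallow felt-lined trays: put each part into the recess that was cut for it - the big foot in the big round one, the small foot in the small round one, the square-based finial in the square one with its sides lined up with the recess, and the spindle lying along the long one (either way round). Set each one down rather than dropping it, flat on the felt inside the rim and the feet and finial upright, and leave the wax tin and the chisel where they are.

Things in the scene. Friction and masses are not known exactly. Their poses are not given: they have to be found in the camera images.
- big_foot: Loose, light wood, 20 to 120 g, stands upright on the bench at the start, with any yaw. Origin: centre of its underside, z up. Squat turned furniture foot, plain round: 46 mm tall, 60 mm diameter with a straight cylindrical side from 14 to 38 mm up, 54 mm diameter base, flat top 48 mm diameter.
- small_foot: Loose, light wood, 20 to 120 g, stands upright on the bench at the start, with any yaw. Origin: centre of its underside, z up. The same kind of foot but much smaller: 42 mm tall, 36 mm diameter with a straight cylindrical side from 13 to 36 mm up, 32 mm diameter base, flat top 28 mm diameter.
- finial: Loose, light wood, 20 to 120 g, stands upright on the bench at the start, with any yaw. Origin: centre of its underside, z up. Turned finial on a square plinth: plinth 46 x 46 x 14 mm with its sides along the body's x and y; above it a narrow neck (20 mm), then a round 34 mm diameter body with straight side from 28 to 50 mm up and two thin dark lines, then a blunt point; 66 mm tall in all.
- spindle: Loose, light wood, 60 to 110 g. Short baluster spindle lying flat on the bench with any yaw: 140 mm long, two square end blocks (26 mm long, 32 x 32 mm) with a turned, beaded round part between them; the middle 32 mm of its length is a plain round of 28 mm diameter, where it is best gripped across. Origin: its very centre, 16 mm above what it lies on; x runs along its length, z up at the start.
- tray_big_round: Fixed to the bench at a new place and yaw each start. A 9 mm thick plywood plate with one 5 mm deep recess lined with dark grey felt; the recess floor is 4 mm above the bench. Origin: centre of the plate's underside (the recess is centred on it), z up. Plate 100 x 100 mm, round recess of 80 mm diameter.
- tray_small_round: Fixed to the bench at a new place and yaw each start. A 9 mm thick plywood plate with one 5 mm deep recess lined with dark grey felt; the recess floor is 4 mm above the bench. Origin: centre of the plate's underside (the recess is centred on it), z up. Plate 76 x 76 mm, round recess of 56 mm diameter.
- tray_square: Fixed to the bench at a new place and yaw each start. A 9 mm thick plywood plate with one 5 mm deep recess lined with dark grey felt; the recess floor is 4 mm above the bench. Origin: centre of the plate's underside (the recess is centred on it), z up. Plate 82 x 82 mm, square recess 64 x 64 mm, its sides along the body's x and y.
- tray_long: Fixed to the bench at a new place and yaw each start. A 9 mm thick plywood plate with one 5 mm deep recess lined with dark grey felt; the recess floor is 4 mm above the bench. Origin: centre of the plate's underside (the recess is centred on it), z up. Plate 176 x 68 mm, oblong recess 160 mm along the body's x and 52 mm along its y.
- wax_tin: Bystander, loose: upright round aluminium tin, 56 mm diameter, 50 mm tall, among the trays and parts. Origin: centre of its underside. Leave it alone.
- chisel: Bystander, loose: small palm chisel lying flat among the trays and parts, 130 mm long, 32 mm high at its wooden handle, narrow steel blade. Origin: on the bench under its middle; x points to the blade's tip. Leave it alone.
Not all that is in view belongs to the job. Leave any orange or purple look-alike of the finial alone.

How it is judged:
At the end, for the whole second after the job is handed in: Each part flat in its own recess, released, still. Feet and finial upright within 0.08 rad, centred within 13.5 mm, underside below 6.5 mm; finial sides within 0.27 rad of the recess; spindle within 13 mm along and across and 0.2 rad, centre below 22.5 mm (horizontal distance between big_foot and tray_big_round below 0.0135 m and z of big_foot in the frame of tray_big_round below 0.0065 m and angle between each of big_foot, small_foot, finial's own z axis and vertical below 0.08 rad and linear speed of each of big_foot, small_foot, finial, spindle below 0.02 m/s and angular speed of each of big_foot, small_foot, finial, spindle below 0.3 rad/s and contact force between the fingers and big_foot below 0.1 N and horizontal distance between small_foot and tray_small_round below 0.0135 m and z of small_foot in the frame of tray_small_round below 0.0065 m and contact force between the fingers and small_foot below 0.1 N and horizontal distance between finial and tray_square below 0.0135 m and z of finial in the frame of tray_square below 0.0065 m and (angle between the x axis of finial and the x axis of tray_square, either way round below 0.27 rad or angle between the x axis of finial and the y axis of tray_square, either way round below 0.27 rad) and contact force between the fingers and finial below 0.1 N and x of spindle in the frame of tray_long between -0.013 and 0.013 m and y of spindle in the frame of tray_long between -0.013 and 0.013 m and angle between the x axis of spindle and the x axis of tray_long, either way round below 0.2 rad and z of spindle in the frame of tray_long below 0.0225 m and contact force between the fingers and spindle below 0.1 N); the robot touches nothing.
It fails at once if a part is let go in the air, 4 cm or more above the bench ((height (world z) of big_foot above 0.04 m and contact force between the fingers and big_foot below 0.05 N) or (height (world z) of small_foot above 0.04 m and contact force between the fingers and small_foot below 0.05 N) or (height (world z) of finial above 0.04 m and contact force between the fingers and finial below 0.05 N) or (height (world z) of spindle above 0.056 m and contact force between the fingers and spindle below 0.05 N)).
It fails at once if the wax tin is pushed more than 3 cm or tipped over (distance of wax_tin from where it was at the start of the episode above 0.03 m or angle between wax_tin's own z axis and vertical above 0.5 rad).
It fails at once if the chisel is pushed more than 3 cm from its place (distance of chisel from where it was at the start of the episode above 0.03 m).
It also fails if it takes over 109 s, if anything falls off the work surface, if the arm or the gripper's body presses on something with over 40 N, if the wrist force passes 120 N, or if a joint passes its speed limit or range.

## Working session

There is one attempt and no reset: what is moved stays moved. The work goes in short steps, Python scripts to look and compute and a tool call to move; the robot and the scene stay as the last step left them, time stands still between calls to the robot, and variables do not carry over. Pictures are saved under pics/ and viewed, at most 14 in all, crops included, and the job is handed in when it is done.

Besides the shell and the picture viewer there is one more tool, called after "Emit:" as a command line: name --argument value ..., lists and objects as JSON in quotes. carry_out: Moves the arm, as the interface text tells. Its arguments: {"type":"object","properties":{"turn":{"type":"array","items":{"type":"array","items":{"type":"number"}}},"slide":{"type":"array","items":{"type":"array","items":{"type":"number"}}},"grip":{"type":"array","items":{"type":"number"}}},"required":["turn","slide","grip"]}

```bash
mkdir -p pics; cat > h.py <<'E'
import numpy as np,cv2
from workcell import ctrl
def save(s,n): cv2.imwrite('pics/'+n,s['img'][:,:,::-1])
def ray(s,u,v):
    d=np.array([(u-s['cx'])/s['fx'],-(v-s['cy'])/s['fy'],-1.]);return np.array(s['orientation'])@d
def at(s,u,v,z):
    d=ray(s,u,v);p=np.array(s['position']);return p+d*(z-p[2])/d[2]
def proj(s,P):
    c=np.array(s['orientation']).T@(np.array(P)-s['position']);return s['cx']+s['fx']*c[0]/-c[2],s['cy']-s['fy']*c[1]/-c[2]
E
python3 - <<'E'
from h import *
st=ctrl.state();print(st['time'],st['tcp_pos'],st['eef_rot'],st['opening'],ctrl.tip_extent)
for n in['top','scene']:
    s=ctrl.snapshot(n);save(s,n+'0.png');print(n,s['position'],s['fx'],s['cx'],s['cy'],{k:v for k,v in s.items() if k not in('img','position')} if n=='top' else '')
    if n=='top':
        T=s
for t,z in dict(big_foot=.03,small_foot=.03,finial=.03,spindle=.016,tray_big_round=.009,tray_small_round=.009,tray_square=.009,tray_long=.009,wax_tin=.05,chisel=.015).items():
    for r in ctrl.regions_of(T,t)[:3]:
        m=r['pixels'].astype(np.uint8);v,u=np.nonzero(m);print(t,round(r['p'],2),r['extent'],u.mean().round(),v.mean().round(),at(T,u.mean(),v.mean(),z).round(3),cv2.minAreaRect(np.c_[u,v].astype(np.float32)))
E
```

```text
0.0 [0.1705619  0.62660001 0.2413977 ] [[-9.64885220e-01  2.62671417e-01 -4.88189853e-04]
 [ 2.62671870e-01  9.64883500e-01 -1.82226017e-03]
 [-7.60932713e-06 -1.88650565e-03 -9.99998221e-01]] 0.08530214923388571 0.011
top [ 3.06781046e-01 -9.92150432e-05  1.27509139e+00] 515.5984360718097 283.5772585954198 214.60982473437932 {'fx': 515.5984360718097, 'fy': 515.5984360718097, 'cx': 283.5772585954198, 'cy': 214.60982473437932, 'orientation': array([[-9.47898305e-02,  9.73300485e-01, -2.09047973e-01],
       [-9.95497169e-01, -9.25656193e-02,  2.04204118e-02],
       [ 5.24541653e-04,  2.10042312e-01,  9.77692156e-01]]), 'shot': 1}
scene [ 1.4090245  -0.67304519  0.78573927] 525.3891000484671 278.5065493528628 207.58713628286202 
big_foot 0.96 [146.3, 306.2, 171.3, 333.9] 158.0 319.0 [0.349 0.293 0.03 ] ((158.0, 319.5), (25.0, 26.0), 90.0)
small_foot 0.67 [400.2, 284.7, 419.7, 303.0] 409.0 293.0 [ 0.354 -0.307  0.03 ] ((409.0, 293.0), (14.0, 16.0), 90.0)
small_foot 0.57 [144.6, 307.4, 172.4, 332.8] 158.0 319.0 [0.348 0.293 0.03 ] ((158.5, 319.5), (23.0, 25.0), 90.0)
finial 0.84 [195.3,
[... 1294 characters left out ...]
square 0.67 [215.9, 254.1, 255.5, 289.0] 234.0 271.0 [0.447 0.108 0.009] ((233.94595336914062, 271.3243103027344), (33.86619186401367, 33.86619186401367), 9.462321281433105)
tray_long 0.77 [420.6, 184.9, 475.8, 256.4] 447.0 222.0 [ 0.519 -0.433  0.009] ((447.41180419921875, 222.3529052734375), (72.71540069580078, 28.468765258789062), 59.03623962402344)
wax_tin 0.92 [378.3, 188.9, 405.9, 211.9] 392.0 199.0 [ 0.582 -0.294  0.05 ] ((392.2500305175781, 199.24998474121094), (21.92030906677246, 25.455841064453125), 45.0)
chisel 0.66 [252.2, 166.8, 294.0, 199.3] 271.0 184.0 [ 0.657 -0.003  0.015] ((273.32940673828125, 181.21768188476562), (10.738058090209961, 48.59242630004883), 49.398704528808594)
```

```bash
python3 - <<'E'
import cv2
a=cv2.imread('pics/top0.png')
cv2.imwrite('pics/c1.png',cv2.resize(a[130:350,60:490],(800,409),interpolation=3))
cv2.imwrite('pics/c2.png',cv2.resize(a[135:225,140:300],(800,450),interpolation=3))
E
```

```text
(no output)
```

View pics/c1.png

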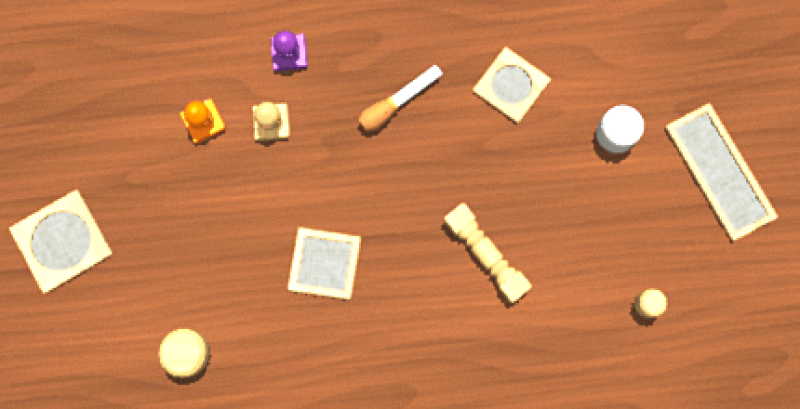

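View pics/c2.png

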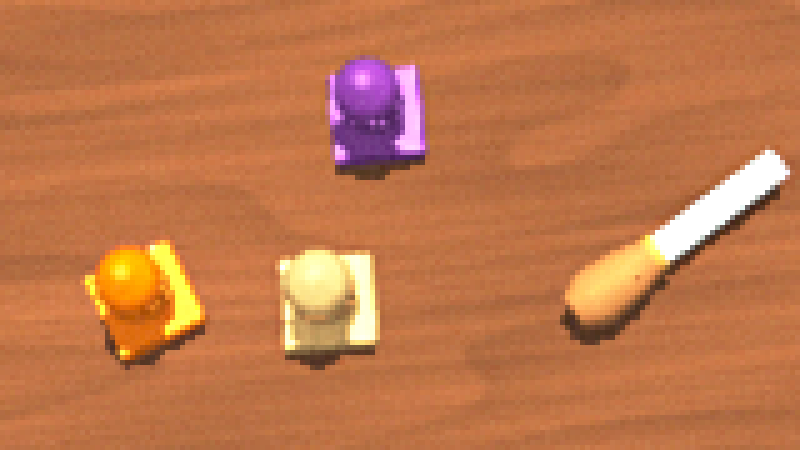

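View pics/scene0.png

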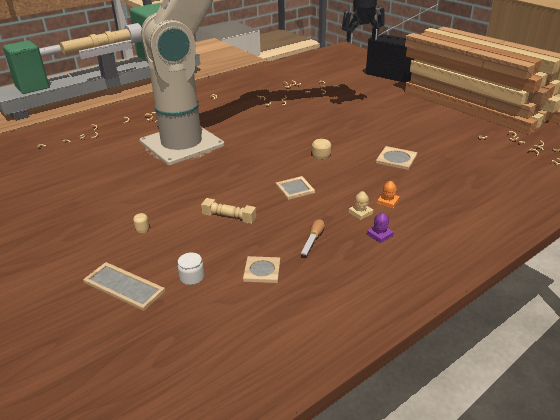

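The finial candidates are purple (215,157), orange (168,194) and plain light wood (205,195). The plain wood one is ours, since the orange and purple ones are named as look-alikes, and the enlarged crop confirms it. Next I refine the trays and parts by colour.

```bash
cat >> h.py <<'E'
def blob(s,u,v,kind,r=50):
    "mask component nearest (u,v); kind 'felt' or 'light'"
    h=cv2.cvtColor(s['img'],cv2.COLOR_RGB2HSV);S,V=h[...,1].astype(int),h[...,2]
    m=((S<50)&(V>90)) if kind=='felt' else ((V>175)&(S<125))
    m=m.astype(np.uint8);k=np.zeros_like(m);cv2.circle(k,(int(u),int(v)),r,1,-1);m&=k
    n,l,st,c=cv2.connectedComponentsWithStats(m)
    i=max(range(1,n),key=lambda i:st[i,4]);cs,_=cv2.findContours((l==i).astype(np.uint8),0,2)
    return max(cs,key=cv2.contourArea)[:,0].astype(float)
def rect(s,c,z):
    w=np.array([at(s,u,v,z)[:2] for u,v in c]);(x,y),(a,b),g=cv2.minAreaRect((w*1000).astype(np.float32))
    if a<b:a,b,g=b,a,g+90
    return round(x),round(y),round(a),round(b),round((g+90)%180-90,1)
def plan(x,y,z,yaw=None,mod=180):
    "yaw (deg) wanted of tool y axis; turn share total, then slide totals in tool axes"
    st=ctrl.state();R=np.array(st['eef_rot']);p=np.array(st['tcp_pos']);cur=np.degrees(np.arctan2(R[1,1],R[0,1]))
    t=0 if yaw is None else (yaw-cur+mod/2)%mod-mod/2
    a=np.radians(-t);Rz=np.array([[np.cos(a),-np.sin(a),0],[np.sin(a),np.cos(a),0],[0,0,1]])
    print('t',st['time'],'p',p.round(4),'yaw',cur.round(1),'q7',st['joint_pos'][6],'turn z deg',round(-t,1),'share',round(-t/90,3),
     'slide',((R@Rz).T@(np.array([x,y,z])-p)/.05).round(2))
E
python3 - <<'E'
from h import *
s=ctrl.snapshot('top')
for n,u,v in[('big',93,259),('small',334,175),('square',234,271),('long',447,222)]:
    for k,z in('felt',.004),('light',.009): print(n,k,rect(s,blob(s,u,v,k,48 if n=='long' else 32),z))
for n,u,v,z in[('bigf',158,319,.03),('smallf',409,293,.03),('spin',321,266,.016),('fin',205,195,.014)]: print(n,rect(s,blob(s,u,v,'light',40 if n=='spin' else 18),z))
plan(.349,.293,.22)
w=ctrl.snapshot('wrist');R=np.array(ctrl.state()['eef_rot']);print(R.T@(w['position']-ctrl.state()['tcp_pos']),(R.T@w['orientation']).round(2))
E
```

```text
big felt (511, 457, 98, 97, 25.8)
big light (511, 454, 102, 102, 25.9)
small felt (666, -163, 74, 62, 47.7)
small light (669, -166, 78, 77, -42.3)
square felt (448, 109, 82, 81, -14.4)
square light (448, 108, 83, 83, 76.4)
long felt (522, -435, 175, 66, 21.8)
long light (521, -433, 177, 69, 21.8)
bigf (350, 295, 56, 54, -2.8)
smallf (356, -311, 31, 29, 38.2)
spin (441, -107, 142, 33, 32.7)
fin (649, 166, 46, 45, 86.2)
t 0.65 p [0.1707 0.6272 0.2423] yaw 74.8 q7 -0.01997194681200714 turn z deg 0 share 0.0 slide [-5.2  -5.51  0.45]
[ 0.0806976   0.00062312 -0.13108876] [[ 0.    0.95  0.32]
 [ 1.   -0.    0.  ]
 [ 0.    0.32 -0.95]]
```

Emit:
carry_out --turn '[[0,0,0],[0,0,0],[0,0,0],[0,0,0],[0,0,0],[0,0,0],[0,0,0],[0,0,0],[0,0,0],[0,0,0]]' --slide '[[-0.65,-0.69,0.22],[-0.65,-0.69,0.22],[-0.65,-0.69,0.22],[-0.65,-0.69,0.22],[-0.65,-0.69,0.22],[-0.65,-0.69,0.22],[-0.65,-0.69,0.22],[-0.65,-0.69,0.22],[0,0,0],[0,0,0]]' --grip '[1,1,1,1,1,1,1,1,1,1]'

```text
time: 1.95
tcp_pos: [0.3493, 0.2933, 0.1545]
eef_rot: [[-0.965, 0.263, 0.0], [0.263, 0.965, 0.001], [-0.0, 0.001, -1.0]]
force: [0.1, -0.3, -0.5]
opening: 0.0855
gripper_force: 0.0
```

```bash
cat >> h.py <<'E'
def wr(n,name,thing,z):
    w=ctrl.snapshot('wrist');save(w,name);r=ctrl.regions_of(w,thing)
    for q in r[:2]:
        v,u=np.nonzero(q['pixels']);c=np.c_[u,v];hull=cv2.convexHull(c.astype(np.int32))[:,0].astype(float)
        print(thing,round(q['p'],2),q['extent'],'rect',rect(w,hull,z),'mean',at(w,u.mean(),v.mean(),z).round(4))
    return w,r
E
python3 - <<'E'
from h import *
w,r=wr(0,'w1.png','big_foot',.038);plan(.349,.293,.02)
E
```

```text
big_foot 0.89 [235.2, 159.8, 325.0, 244.2] rect (347, 296, 63, 59, -15.2) mean [0.3464 0.2963 0.038 ]
t 2.05 p [0.3488 0.2941 0.1546] yaw 74.9 q7 0.5533038071294788 turn z deg 0 share 0.0 slide [-0.01 -0.02  2.69]
```

View pics/w1.png

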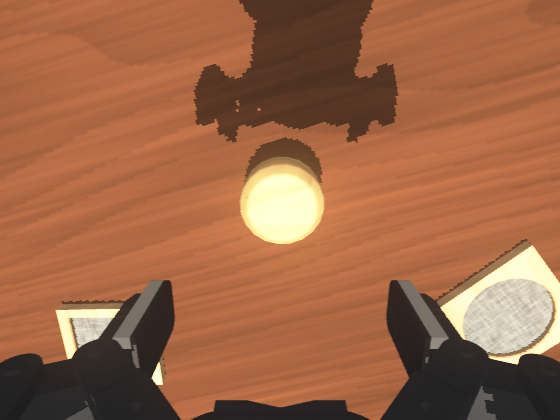

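The big foot is centred at about (282,202) between the fingers. I descend, grip and lift.

Emit:
carry_out --turn '[[0,0,0],[0,0,0],[0,0,0],[0,0,0],[0,0,0],[0,0,0],[0,0,0],[0,0,0],[0,0,0],[0,0,0],[0,0,0],[0,0,0]]' --slide '[[0.02,0.01,0.7],[0,0,0.7],[0,0,0.7],[0,0,0.4],[0,0,0.25],[0,0,0],[0,0,0],[0,0,0],[0,0,0],[0,0,0],[0,0,0],[0,0,0]]' --grip '[1,1,1,1,1,1,-1,-1,-1,-1,-1,-1]'

```text
time: 3.55
tcp_pos: [0.347, 0.2909, 0.0276]
eef_rot: [[-0.965, 0.262, -0.003], [0.262, 0.965, -0.009], [0.001, -0.01, -1.0]]
force: [-0.4, 0.4, 5.6]
opening: 0.0575
gripper_force: 64.2
```

```bash
python3 - <<'E'
from h import *
print(ctrl.state()['opening'],ctrl.state()['gripper_force'])
plan(.511,.454,.08)
E
```

```text
0.05754447678296068 64.16375093825991
t 3.55 p [0.347  0.2909 0.0276] yaw 74.8 q7 0.007582206781220518 turn z deg 0 share 0.0 slide [-2.31  4.   -1.09]
```

The grip sits about 10 mm too high, because the rows fell short. I open, go lower and regrip.

Emit:
carry_out --turn '[[0,0,0],[0,0,0],[0,0,0],[0,0,0],[0,0,0],[0,0,0]]' --slide '[[0,0,0],[0,0,0],[0,0,0],[0,0,0],[0,0,0],[0,0,0]]' --grip '[1,1,1,1,1,1]'

```text
time: 4.3
tcp_pos: [0.3467, 0.2897, 0.0264]
eef_rot: [[-0.965, 0.262, -0.005], [0.262, 0.965, -0.011], [0.002, -0.012, -1.0]]
force: [-0.5, 0.9, -0.0]
opening: 0.0854
gripper_force: 0.0
```

```bash
python3 - <<'E'
from h import *
w,r=wr(0,'w2.png','big_foot',.038);plan(.348,.295,.017);print(ctrl.state()['joint_pos'])
E
```

```text
big_foot 0.79 [202.5, 216.1, 364.7, 383.2] rect (344, 291, 69, 59, 6.3) mean [0.3421 0.2929 0.038 ]
t 4.4 p [0.3467 0.2897 0.0264] yaw 74.8 q7 0.005022482175017377 turn z deg 0 share 0.0 slide [0.   0.11 0.19]
[-0.64777473  0.76377734 -0.16693806  2.19582979  0.5423605   0.23284897
  0.00502248]
```

Joint 6 is at its lower limit here (0.233). I turn the closing axis to tangential around the round foot and retry the descent.

Emit:
carry_out --turn '[[0,0,-0.11],[0,0,-0.11],[0,0,-0.11],[0,0,-0.11],[0,0,-0.11],[0,0,0],[0,0,0],[0,0,0]]' --slide '[[0,0,-0.2],[0,0,0],[0,0,0],[0,0,0],[0,0,0],[0,0,0.1],[0,0,0.1],[0,0,0]]' --grip '[1,1,1,1,1,1,1,1]'

```text
time: 5.4
tcp_pos: [0.3464, 0.2895, 0.026]
eef_rot: [[-0.827, -0.563, -0.006], [-0.563, 0.827, -0.012], [0.011, -0.007, -1.0]]
force: [0.4, 0.2, 0.5]
opening: 0.0855
gripper_force: 0.0
```

```bash
python3 - <<'E'
from h import *
plan(.3465,.291,.017);print(np.round(ctrl.state()['joint_pos'],3))
E
```

```text
t 5.4 p [0.3464 0.2895 0.026 ] yaw 124.2 q7 0.5202406308710474 turn z deg 0 share 0.0 slide [-0.02  0.02  0.18]
[-0.52   0.784 -0.357  2.192  0.894  0.328  0.52 ]
```

Emit:
carry_out --turn '[[0,0,0],[0,0,0],[0,0,0],[0,0,0]]' --slide '[[0,0,0.09],[0,0,0.09],[0,0,0],[0,0,0]]' --grip '[1,1,1,1]'

```text
time: 5.9
tcp_pos: [0.3466, 0.2897, 0.0174]
eef_rot: [[-0.826, -0.564, -0.005], [-0.564, 0.826, -0.011], [0.01, -0.006, -1.0]]
force: [0.6, -0.1, 0.6]
opening: 0.0854
gripper_force: 0.0
```

Emit:
carry_out --turn '[[0,0,0],[0,0,0],[0,0,0],[0,0,0],[0,0,0],[0,0,0],[0,0,0],[0,0,0],[0,0,0]]' --slide '[[0,0,0],[0,0,0],[0,0,0],[0,0,0],[0,0,0],[0,0,-0.3],[0,0,-0.6],[0,0,-0.4],[0,0,0]]' --grip '[-1,-1,-1,-1,-1,-1,-1,-1,-1]'

```text
time: 7.02
tcp_pos: [0.3477, 0.2908, 0.0834]
eef_rot: [[-0.827, -0.563, -0.003], [-0.563, 0.827, -0.009], [0.008, -0.006, -1.0]]
force: [0.3, 0.8, -0.8]
opening: 0.058
gripper_force: 64.6
```

```bash
python3 - <<'E'
from h import *
plan(.511,.454,.08);w,r=wr(0,'w3.png','big_foot',.1)
E
```

```text
t 7.025 p [0.3477 0.2908 0.0834] yaw 124.3 q7 0.6348294804190882 turn z deg 0 share 0.0 slide [-4.54  0.86  0.03]
big_foot 0.81 [196.9, 222.9, 366.4, 400.2] rect (348, 291, 66, 66, 78.2) mean [0.3456 0.2893 0.1   ]
```

View pics/w3.png

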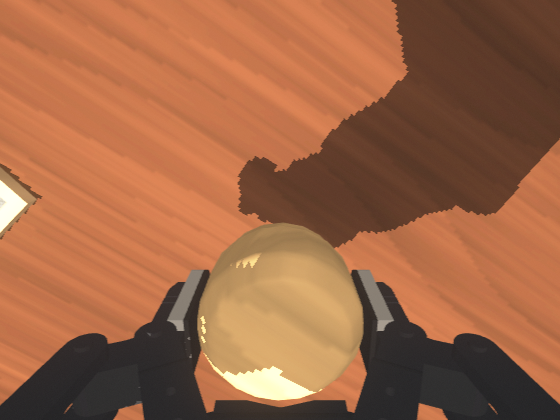

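The foot is held upright, centred between the pads at (282,310). I carry it to the big round tray and lower it.

Emit:
carry_out --turn '[[0,0,0],[0,0,0],[0,0,0],[0,0,0],[0,0,0],[0,0,0],[0,0,0],[0,0,0],[0,0,0],[0,0,0],[0,0,0]]' --slide '[[-0.3,0.05,0],[-0.6,0.12,0],[-0.6,0.12,0],[-0.6,0.12,0],[-0.6,0.12,0],[-0.6,0.11,0],[-0.6,0.11,0],[-0.44,0.08,0],[-0.2,0.03,0],[0,0,0],[0,0,0]]' --grip '[-1,-1,-1,-1,-1,-1,-1,-1,-1,-1,-1]'

```text
time: 8.5
tcp_pos: [0.5094, 0.4529, 0.0793]
eef_rot: [[-0.826, -0.564, -0.006], [-0.564, 0.826, -0.012], [0.012, -0.007, -1.0]]
force: [0.1, -0.3, -1.3]
opening: 0.0582
gripper_force: 64.6
```

```bash
python3 - <<'E'
from h import *
plan(.511,.454,.022)
E
```

```text
t 8.5 p [0.5094 0.4529 0.0793] yaw 124.3 q7 0.8985493698784973 turn z deg 0 share 0.0 slide [-0.05  0.01  1.15]
```

Emit:
carry_out --turn '[[0,0,0],[0,0,0],[0,0,0],[0,0,0],[0,0,0],[0,0,0]]' --slide '[[-0.05,0,0.4],[0,0,0.35],[0,0,0.2],[0,0,0.1],[0,0,0.08],[0,0,0]]' --grip '[-1,-1,-1,-1,-1,-1]'

```text
time: 9.25
tcp_pos: [0.512, 0.4547, 0.0234]
eef_rot: [[-0.826, -0.564, -0.005], [-0.564, 0.826, -0.011], [0.01, -0.006, -1.0]]
force: [0.7, -0.2, -0.9]
opening: 0.0582
gripper_force: 64.6
```

Emit:
carry_out --turn '[[0,0,0],[0,0,0],[0,0,0],[0,0,0],[0,0,0],[0,0,0],[0,0,0],[0,0,0],[0,0,0],[0,0,0],[0,0,0]]' --slide '[[0,0,0.04],[0,0,0],[0,0,0],[0,0,0],[0,0,0],[0,0,0],[0,0,-0.4],[0,0,-0.7],[0,0,-0.7],[0,0,-0.7],[0,0,0]]' --grip '[-1,-1,1,1,1,1,1,1,1,1,1]'

```text
time: 10.62
tcp_pos: [0.5139, 0.4582, 0.1513]
eef_rot: [[-0.826, -0.564, 0.0], [-0.564, 0.826, -0.005], [0.003, -0.004, -1.0]]
force: [-0.5, 0.0, -0.5]
opening: 0.0852
gripper_force: 0.0
```

```bash
python3 - <<'E'
from h import *
w,r=wr(0,'w4.png','big_foot',.042);
t=ctrl.regions_of(w,'tray_big_round')[0];v,u=np.nonzero(t['pixels']);print(rect(w,cv2.convexHull(np.c_[u,v].astype(np.int32))[:,0],.009))
plan(.649,.166,.15,yaw=None)
E
```

```text
big_foot 0.89 [233.1, 158.5, 323.6, 245.9] rect (512, 454, 62, 59, 59.9) mean [0.5111 0.4542 0.042 ]
(511, 456, 101, 100, 25.8)
t 10.775 p [0.5125 0.4554 0.1463] yaw 124.3 q7 0.944274171386254 turn z deg 0 share 0.0 slide [ 1.01 -6.32 -0.02]
```

The big foot sits at (0.5115,0.454), within 1 mm of the tray centre. Next is the finial.

Emit:
carry_out --turn '[[0,0,0],[0,0,0],[0,0,0],[0,0,0],[0,0,0],[0,0,0],[0,0,0],[0,0,0],[0,0,0],[0,0,0],[0,0,0],[0,0,0]]' --slide '[[0.1,-0.63,0],[0.1,-0.63,0],[0.1,-0.63,0],[0.1,-0.63,0],[0.1,-0.63,0],[0.1,-0.63,0],[0.1,-0.63,0],[0.1,-0.63,0],[0.1,-0.63,0],[0.1,-0.63,0],[0,0,0],[0,0,0]]' --grip '[1,1,1,1,1,1,1,0.4,0.4,0.4,0.4,0.4]'

```text
time: 12.28
tcp_pos: [0.6479, 0.1684, 0.148]
eef_rot: [[-0.826, -0.564, -0.007], [-0.564, 0.826, -0.01], [0.011, -0.004, -1.0]]
force: [0.2, 0.5, 0.0]
opening: 0.06
gripper_force: 0.0
```

```bash
python3 - <<'E'
from h import *
w,r=wr(0,'w5.png','finial',.014)
h=cv2.cvtColor(w['img'],cv2.COLOR_RGB2HSV)
for q in r[:4]:
    v,u=np.nonzero(q['pixels']);print(q['p'],q['extent'],np.median(h[v,u],axis=0))
plan(.649,.166,.031);print(np.round(ctrl.state()['joint_pos'],2),ctrl.state()['opening'])
E
```

```text
finial 0.82 [145.4, 231.2, 221.7, 313.3] rect (751, 136, 74, 46, -2.3) mean [0.7407 0.131  0.014 ]
finial 0.77 [331.3, 235.5, 405.3, 302.5] rect (653, 261, 61, 51, -64.9) mean [0.6513 0.2553 0.014 ]
0.82 [145.4, 231.2, 221.7, 313.3] [148. 129. 123.]
0.77 [331.3, 235.5, 405.3, 302.5] [ 11. 203. 222.]
0.56 [242.6, 151.4, 320.4, 237.2] [ 17. 128. 207.]
t 12.375 p [0.6479 0.1694 0.1485] yaw 124.4 q7 1.3824149587469166 turn z deg 0 share 0.0 slide [-0.01 -0.06  2.35]
[ 0.07  0.85 -0.68  1.52  0.61  1.    1.38] 0.0595803275687723
```

View pics/w5.png

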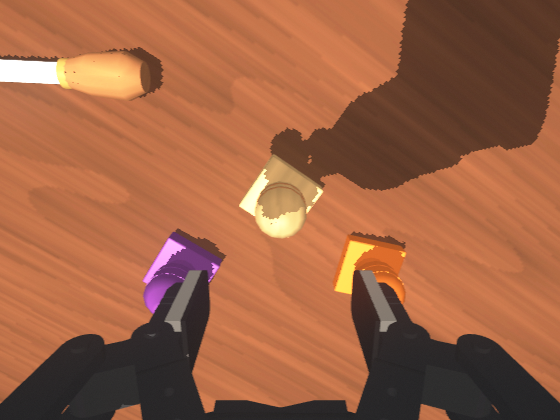

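The plain wood finial is at (282,198), with purple on the left and orange on the right, both clear of the fingers. I take its pose from the plinth corners: left (240,207), top (277,155), right (323,184).

```bash
python3 - <<'E'
from h import *
w=ctrl.snapshot('wrist')
L,T,R=[at(w,u,v,.014) for u,v in((240,207),(277,155),(323,184))]
print((L+R)/2,np.hypot(*(L-T)[:2]),np.hypot(*(R-T)[:2]),[np.degrees(np.arctan2(d[1],d[0]))%90 for d in(L-T,R-T)])
c=(L+R)/2;plan(c[0],c[1],.031)
E
```

```text
[0.64544315 0.16742034 0.014     ] 0.04804872563600822 0.03990273936708645 [np.float64(89.08116130575215), np.float64(2.1318711805087247)]
t 12.425 p [0.648  0.1694 0.1486] yaw 124.4 q7 1.382460523959454 turn z deg 0 share 0.0 slide [0.04 0.01 2.35]
```

Emit:
carry_out --turn '[[0,0,0],[0,0,0],[0,0,0],[0,0,0],[0,0,0],[0,0,0],[0,0,0]]' --slide '[[0.04,0,0.5],[0,0,0.6],[0,0,0.5],[0,0,0.4],[0,0,0.25],[0,0,0.1],[0,0,0]]' --grip '[0.4,0.4,0.4,0.4,0.4,0.4,0.4]'

```text
time: 13.3
tcp_pos: [0.6468, 0.1654, 0.0315]
eef_rot: [[-0.826, -0.564, -0.005], [-0.564, 0.826, -0.011], [0.01, -0.006, -1.0]]
force: [-0.9, 0.5, -0.3]
opening: 0.0598
gripper_force: 0.0
```

```bash
python3 - <<'E'
from h import *
w=ctrl.snapshot('wrist');save(w,'w6.png');plan(.646,.167,.031);print(ctrl.state()['force'])
E
```

```text
t 13.35 p [0.6471 0.1654 0.0319] yaw 124.3 q7 1.2989508503907685 turn z deg 0 share 0.0 slide [-0.    0.04  0.02]
[ 0.30067439 -0.90785912  0.35983642]
```

View pics/w6.png

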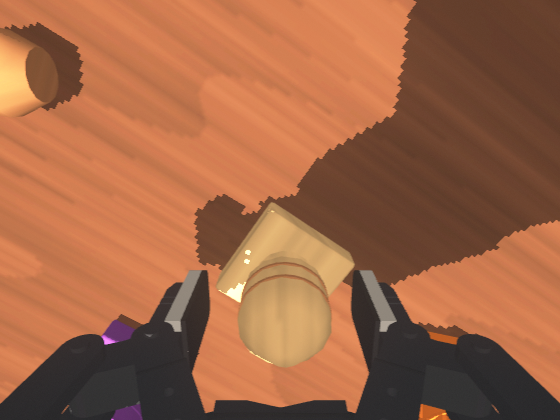

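The finial is between the pads at (285,300). I grip and lift, turning by -11°.

Emit:
carry_out --turn '[[0,0,0],[0,0,0],[0,0,0],[0,0,0],[0,0,0],[0,0,0],[0,0,0],[0,0,0],[0,0,0.06],[0,0,0.06],[0,0,0]]' --slide '[[0,0,0],[0,0,0],[0,0,0],[0,0,0],[0,0,0],[0,0,-0.2],[0,0,-0.5],[0,0,-0.5],[0,0,0],[0,0,0],[0,0,0]]' --grip '[-1,-1,-1,-1,-1,-1,-1,-1,-1,-1,-1]'

```text
time: 14.72
tcp_pos: [0.6468, 0.1657, 0.0915]
eef_rot: [[-0.917, -0.4, -0.005], [-0.4, 0.917, -0.011], [0.009, -0.008, -1.0]]
force: [-0.3, -0.6, -1.3]
opening: 0.0324
gripper_force: 59.6
```

```bash
python3 - <<'E'
from h import *
plan(.448,.108,.085)
E
```

```text
t 14.725 p [0.6468 0.1657 0.0915] yaw 113.6 q7 1.1845945743658874 turn z deg 0 share 0.0 slide [4.1  0.53 0.16]
```

Emit:
carry_out --turn '[[0,0,0],[0,0,0],[0,0,0],[0,0,0],[0,0,0],[0,0,0],[0,0,0],[0,0,0],[0,0,0],[0,0,0],[0,0,0]]' --slide '[[0.3,0.03,0],[0.55,0.07,0],[0.6,0.08,0],[0.6,0.08,0],[0.6,0.08,0],[0.6,0.08,0],[0.5,0.07,0],[0.25,0.04,0],[0.1,0,0],[0,0,0],[0,0,0]]' --grip '[-1,-1,-1,-1,-1,-1,-1,-1,-1,-1,-1]'

```text
time: 16.1
tcp_pos: [0.4494, 0.1088, 0.0929]
eef_rot: [[-0.917, -0.399, -0.004], [-0.399, 0.917, -0.01], [0.008, -0.008, -1.0]]
force: [0.3, 0.4, -0.8]
opening: 0.0322
gripper_force: 59.6
```

```bash
python3 - <<'E'
from h import *
w=ctrl.snapshot('wrist');save(w,'w7.png');plan(.448,.108,.036);print(np.round(ctrl.state()['joint_pos'],3))
E
```

```text
t 16.15 p [0.4492 0.1087 0.0929] yaw 113.5 q7 0.9501278313881563 turn z deg 0 share 0.0 slide [0.02 0.01 1.14]
[ 0.056  0.678 -0.532  2.142  0.723  0.515  0.95 ]
```

View pics/w7.png

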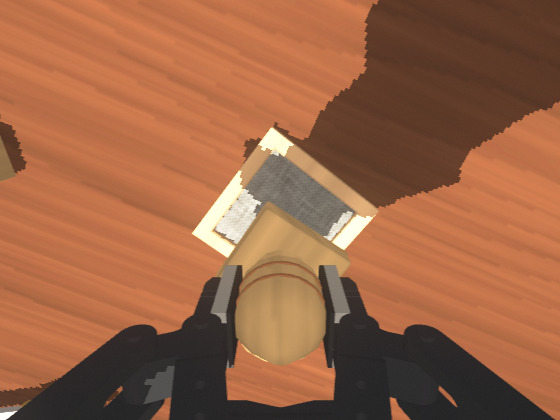

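The plinth edges run parallel with the recess, whose corners are at (275,128) and (375,212). I lower it.

Emit:
carry_out --turn '[[0,0,0],[0,0,0],[0,0,0],[0,0,0],[0,0,0],[0,0,0],[0,0,0]]' --slide '[[0.02,0,0.4],[0,0,0.35],[0,0,0.2],[0,0,0.1],[0,0,0.07],[0,0,0],[0,0,0]]' --grip '[-1,-1,-1,-1,-1,-1,-1]'

```text
time: 17.02
tcp_pos: [0.4475, 0.1075, 0.0372]
eef_rot: [[-0.917, -0.399, -0.004], [-0.399, 0.917, -0.011], [0.008, -0.008, -1.0]]
force: [-0.0, 0.0, 0.4]
opening: 0.0324
gripper_force: 59.6
```

Emit:
carry_out --turn '[[0,0,0],[0,0,0],[0,0,0],[0,0,0],[0,0,0],[0,0,0],[0,0,0],[0,0,0],[0,0,0],[0,0,0],[0,0,0]]' --slide '[[0,0,0.03],[0,0,0],[0,0,0],[0,0,0],[0,0,0],[0,0,-0.4],[0,0,-0.6],[0,0,-0.7],[0,0,-0.7],[0,0,0],[0,0,0]]' --grip '[-1,-1,0.4,0.4,0.4,0.4,0.4,0.4,0.4,0.4,0.4]'

```text
time: 18.4
tcp_pos: [0.4474, 0.1082, 0.1549]
eef_rot: [[-0.917, -0.399, -0.006], [-0.398, 0.917, -0.011], [0.01, -0.008, -1.0]]
force: [-0.6, -0.1, -0.0]
opening: 0.0597
gripper_force: 0.0
```

```bash
python3 - <<'E'
from h import *
w=ctrl.snapshot('wrist');save(w,'w8.png')
plan(.441,-.107,.15,yaw=122.7)
E
```

```text
t 18.45 p [0.4471 0.1082 0.1546] yaw 113.5 q7 1.0618130425505112 turn z deg -9.2 share -0.102 slide [ 2.43 -3.55  0.14]
```

View pics/w8.png

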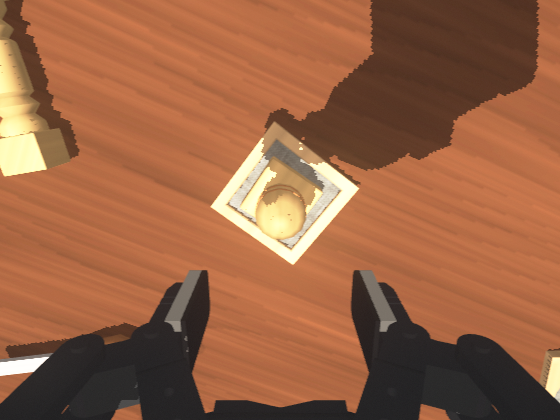

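The finial stands in the square recess at (282,200). Next is the spindle.

Emit:
carry_out --turn '[[0,0,-0.102],[0,0,0],[0,0,0],[0,0,0],[0,0,0],[0,0,0],[0,0,0],[0,0,0],[0,0,0],[0,0,0],[0,0,0]]' --slide '[[0,0,0],[0.3,-0.44,0],[0.3,-0.44,0],[0.3,-0.44,0],[0.3,-0.44,0],[0.3,-0.44,0],[0.3,-0.44,0],[0.3,-0.44,0],[0.3,-0.44,0],[0,0,0],[0,0,0]]' --grip '[0.4,0.4,0.4,0.4,0.4,0.4,0.4,0.4,0.4,0.4,0.4]'

```text
time: 19.82
tcp_pos: [0.4416, -0.1033, 0.1572]
eef_rot: [[-0.841, -0.541, -0.006], [-0.541, 0.841, -0.01], [0.01, -0.005, -1.0]]
force: [-0.2, 0.7, -0.7]
opening: 0.0597
gripper_force: 0.0
```

```bash
python3 - <<'E'
from h import *
w,r=wr(0,'w9.png','spindle',.016);print(np.round(ctrl.state()['joint_pos'],2));x,y,_,_,g=rect(w,blob(w,282,200,'light',140),.016);print(x,y,g)
plan(x/1000,y/1000,.014,yaw=g+90)
E
```

```text
spindle 0.88 [258.5, 98.1, 303.6, 288.3] rect (443, -102, 150, 35, 33.4) mean [ 0.4367 -0.1064  0.016 ]
[ 0.66  0.59 -0.74  2.12  0.65  0.68  1.63]
468 -86 32.9
t 19.925 p [ 0.4418 -0.1029  0.1575] yaw 122.8 q7 1.626498427767588 turn z deg -0.1 share -0.001 slide [-0.65  0.02  2.86]
```

View pics/w9.png

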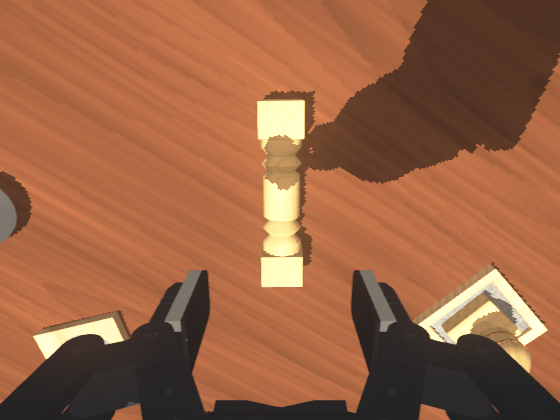

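```bash
python3 - <<'E'
from h import *
w=ctrl.snapshot('wrist')
a=at(w,281.5,99.5,.032);b=at(w,282,287,.032);b2=at(w,282,287,.0);print(a,b,b2,np.hypot(*(a-b)[:2]),np.hypot(*(a-b2)[:2]))
c=(a+b)/2;plan(c[0],c[1],.015)
E
```

```text
[ 0.38157593 -0.14190999  0.032     ] [ 0.498931   -0.06550716  0.032     ] [ 0.51433733 -0.05557205  0.        ] 0.14003429644450094 0.1583661289317942
t 19.975 p [ 0.4419 -0.103   0.1576] yaw 122.8 q7 1.626548901634988 turn z deg 0 share 0.0 slide [0.01 0.02 2.85]
```

The edges give a length of 140.0 mm and a centre of (0.440,-0.104), so the tool is already over it.

Emit:
carry_out --turn '[[0,0,0],[0,0,0],[0,0,0],[0,0,0],[0,0,0],[0,0,0],[0,0,0],[0,0,0],[0,0,0]]' --slide '[[0.01,0.02,0.5],[0,0,0.6],[0,0,0.6],[0,0,0.5],[0,0,0.3],[0,0,0.2],[0,0,0.1],[0,0,0],[0,0,0]]' --grip '[0.4,0.4,0.4,0.4,0.4,0.4,0.4,0.4,0.4]'

```text
time: 21.1
tcp_pos: [0.4405, -0.1052, 0.0182]
eef_rot: [[-0.842, -0.54, -0.004], [-0.54, 0.842, -0.011], [0.01, -0.007, -1.0]]
force: [-0.1, -0.0, 0.5]
opening: 0.0598
gripper_force: 0.0
```

Emit:
carry_out --turn '[[0,0,0],[0,0,0],[0,0,0],[0,0,0],[0,0,0],[0,0,0],[0,0,0]]' --slide '[[0,0,0.06],[0,0,0],[0,0,0],[0,0,0],[0,0,0],[0,0,0],[0,0,0]]' --grip '[0.4,0.4,-1,-1,-1,-1,-1]'

```text
time: 21.98
tcp_pos: [0.4402, -0.1052, 0.0151]
eef_rot: [[-0.841, -0.54, -0.005], [-0.54, 0.841, -0.011], [0.01, -0.007, -1.0]]
force: [-0.3, 0.4, 4.9]
opening: 0.026
gripper_force: 59.0
```

Emit:
carry_out --turn '[[0,0,0],[0,0,0],[0,0,0],[0,0,0.062],[0,0,0.062],[0,0,0]]' --slide '[[0,0,-0.2],[0,0,-0.5],[0,0,-0.6],[0,0,-0.3],[0,0,0],[0,0,0]]' --grip '[-1,-1,-1,-1,-1,-1]'

```text
time: 22.72
tcp_pos: [0.4405, -0.1046, 0.0953]
eef_rot: [[-0.93, -0.368, -0.005], [-0.368, 0.93, -0.011], [0.009, -0.009, -1.0]]
force: [0.5, -0.3, -0.7]
opening: 0.0262
gripper_force: 59.4
```

```bash
python3 - <<'E'
from h import *
plan(.521,-.433,.09,yaw=111.8);print(ctrl.state()['joint_pos'])
E
```

```text
t 22.725 p [ 0.4405 -0.1046  0.0953] yaw 111.6 q7 1.3382565854125579 turn z deg -0.2 share -0.003 slide [ 0.94 -6.7   0.17]
[ 0.54067138  0.66927459 -0.55560156  2.16862927  0.76315046  0.51128998
  1.33825659]
```

Emit:
carry_out --turn '[[0,0,0],[0,0,0],[0,0,0],[0,0,0],[0,0,0],[0,0,0],[0,0,0],[0,0,0],[0,0,0],[0,0,0],[0,0,0],[0,0,0]]' --slide '[[0.04,-0.3,0],[0.09,-0.6,0],[0.1,-0.75,0],[0.1,-0.75,0],[0.1,-0.75,0],[0.1,-0.75,0],[0.1,-0.75,0],[0.1,-0.75,0],[0.1,-0.7,0],[0.1,-0.4,0],[0.01,-0.2,0],[0,0,0]]' --grip '[-1,-1,-1,-1,-1,-1,-1,-1,-1,-1,-1,-1]'

```text
time: 24.22
tcp_pos: [0.5196, -0.433, 0.0975]
eef_rot: [[-0.93, -0.367, -0.005], [-0.367, 0.93, -0.01], [0.009, -0.007, -1.0]]
force: [0.8, -0.1, -1.4]
opening: 0.0261
gripper_force: 59.4
```

```bash
python3 - <<'E'
from h import *
w=ctrl.snapshot('wrist');save(w,'w10.png')
plan(.521,-.433,.02,yaw=111.8);print(np.round(ctrl.state()['joint_pos'],2))
E
```

```text
t 24.275 p [ 0.5198 -0.432   0.0977] yaw 111.6 q7 2.057748252421923 turn z deg -0.2 share -0.002 slide [-0.03 -0.02  1.55]
[ 1.01  0.92 -0.66  1.54  0.68  0.92  2.06]
```

View pics/w10.png

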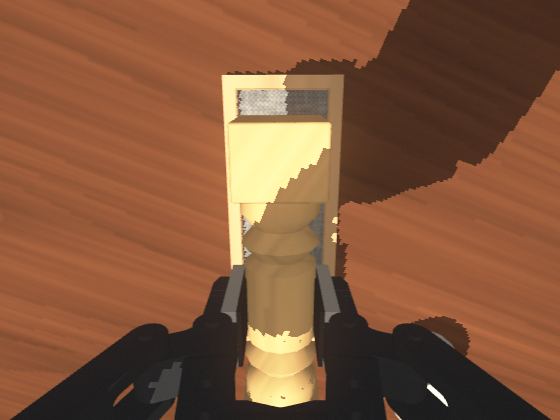

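It is aligned with the recess, with the rim's far edge at (283,78). I lower it.

Emit:
carry_out --turn '[[0,0,0],[0,0,0],[0,0,0],[0,0,0],[0,0,0],[0,0,0],[0,0,0]]' --slide '[[-0.03,-0.02,0.5],[0,0,0.5],[0,0,0.3],[0,0,0.14],[0,0,0.08],[0,0,0],[0,0,0]]' --grip '[-1,-1,-1,-1,-1,-1,-1]'

```text
time: 25.15
tcp_pos: [0.5216, -0.4347, 0.0227]
eef_rot: [[-0.93, -0.367, -0.004], [-0.367, 0.93, -0.012], [0.008, -0.009, -1.0]]
force: [-0.1, -0.9, -0.8]
opening: 0.0256
gripper_force: 59.4
```

Emit:
carry_out --turn '[[0,0,0],[0,0,0],[0,0,0],[0,0,0]]' --slide '[[0,0,0.04],[0,0,0.03],[0,0,0],[0,0,0]]' --grip '[-1,-1,-1,-1]'

```text
time: 25.65
tcp_pos: [0.5213, -0.4347, 0.0192]
eef_rot: [[-0.93, -0.367, -0.005], [-0.367, 0.93, -0.011], [0.009, -0.009, -1.0]]
force: [-1.7, 1.5, 5.7]
opening: 0.026
gripper_force: 60.1
```

Touchdown shows as a 5.7 N upward force. I open and retreat.

Emit:
carry_out --turn '[[0,0,0],[0,0,0],[0,0,0],[0,0,0],[0,0,0],[0,0,0],[0,0,0],[0,0,0],[0,0,0],[0,0,0]]' --slide '[[0,0,0],[0,0,0],[0,0,0],[0,0,-0.1],[0,0,-0.4],[0,0,-0.7],[0,0,-0.7],[0,0,-0.7],[0,0,0],[0,0,0]]' --grip '[0.2,0.2,0.2,0.2,0.4,0.4,0.4,0.4,0.4,0.4]'

```text
time: 26.9
tcp_pos: [0.5215, -0.4331, 0.149]
eef_rot: [[-0.93, -0.367, -0.005], [-0.367, 0.93, -0.011], [0.009, -0.009, -1.0]]
force: [-0.2, 1.7, 0.6]
opening: 0.0599
gripper_force: 0.0
```

```bash
python3 - <<'E'
from h import *
w,r=wr(0,'w11.png','spindle',.036)
plan(.356,-.309,.15);print(np.round(ctrl.state()['joint_pos'],2))
E
```

```text
spindle 0.71 [400.0, 287.6, 447.8, 341.6] rect (562, -302, 60, 17, 55.9) mean [ 0.5605 -0.3031  0.036 ]
spindle 0.61 [254.4, 99.3, 307.6, 299.1] rect (521, -435, 141, 33, 22.1) mean [ 0.5139 -0.4373  0.036 ]
t 27.0 p [ 0.521  -0.4328  0.1476] yaw 111.5 q7 2.0933338076264456 turn z deg 0 share 0.0 slide [ 2.16  3.51 -0.05]
[ 1.02  0.86 -0.7   1.51  0.63  1.01  2.09]
```

View pics/w11.png

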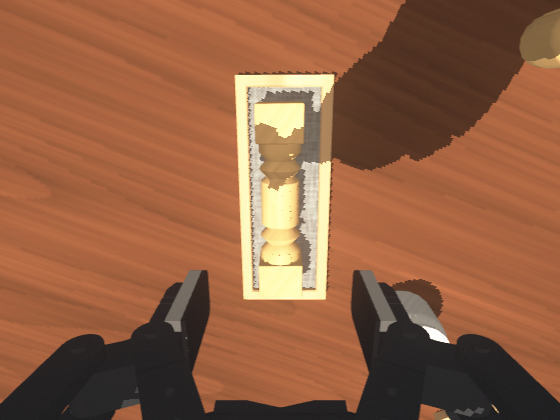

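The spindle lies flat in the long recess, measured at (521,-435) mm and 22.1°, which matches the tray. Last is the small foot.

Emit:
carry_out --turn '[[0,0,0],[0,0,0],[0,0,0],[0,0,0],[0,0,0],[0,0,0],[0,0,0],[0,0,0],[0,0,0],[0,0,0]]' --slide '[[0.27,0.44,0],[0.27,0.44,0],[0.27,0.44,0],[0.27,0.44,0],[0.27,0.44,0],[0.27,0.44,0],[0.27,0.44,0],[0.27,0.44,0],[0,0,0],[0,0,0]]' --grip '[0.4,0.4,0.4,0.4,0.4,0.4,0.4,0.4,0.4,0.4]'

```text
time: 28.25
tcp_pos: [0.3575, -0.3095, 0.1478]
eef_rot: [[-0.93, -0.367, -0.004], [-0.367, 0.93, -0.011], [0.008, -0.009, -1.0]]
force: [0.3, -0.7, -0.3]
opening: 0.0596
gripper_force: 0.0
```

```bash
python3 - <<'E'
from h import *
w,r=wr(0,'w12.png','small_foot',.036)
v,u=np.nonzero(r[0]['pixels']);c=at(w,u.mean(),v.mean(),.034)
plan(c[0],c[1],.018);print(np.round(ctrl.state()['joint_pos'],2))
E
```

```text
small_foot 0.83 [261.6, 169.9, 312.4, 231.5] rect (351, -308, 40, 35, 3.0) mean [ 0.3512 -0.3082  0.036 ]
t 28.35 p [ 0.3577 -0.3095  0.1478] yaw 111.5 q7 1.9115677820357093 turn z deg 0 share 0.0 slide [0.08 0.09 2.6 ]
[ 1.13  0.62 -0.71  2.08  0.67  0.68  1.91]
```

Emit:
carry_out --turn '[[0,0,0],[0,0,0],[0,0,0],[0,0,0],[0,0,0],[0,0,0],[0,0,0],[0,0,0]]' --slide '[[0.08,0.07,0.5],[0,0,0.6],[0,0,0.6],[0,0,0.5],[0,0,0.25],[0,0,0.15],[0,0,0],[0,0,0]]' --grip '[0.4,0.4,0.4,0.4,0.4,0.4,0.4,0.4]'

```text
time: 29.35
tcp_pos: [0.3515, -0.3089, 0.0185]
eef_rot: [[-0.93, -0.367, -0.004], [-0.367, 0.93, -0.012], [0.008, -0.009, -1.0]]
force: [-0.5, 0.5, 0.1]
opening: 0.0599
gripper_force: 0.0
```

```bash
python3 - <<'E'
from h import *
w=ctrl.snapshot('wrist');save(w,'w13.png');st=ctrl.state();print(np.round(st['joint_pos'],2),st['tcp_pos'],st['force'])
E
```

```text
[ 0.93  0.81 -0.41  2.16  1.    0.36  1.62] [ 0.35147449 -0.30894625  0.0185666 ] [-0.13408426  0.23743356  0.69860455]
```

View pics/w13.png

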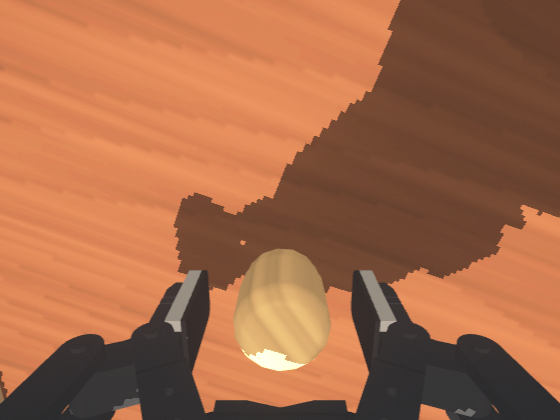

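The small foot is centred between the pads at (282,310). I grip and lift.

Emit:
carry_out --turn '[[0,0,0],[0,0,0],[0,0,0],[0,0,0],[0,0,0],[0,0,0],[0,0,0],[0,0,0],[0,0,0],[0,0,0]]' --slide '[[0,0,0],[0,0,0],[0,0,0],[0,0,0],[0,0,0],[0,0,-0.2],[0,0,-0.5],[0,0,-0.7],[0,0,-0.3],[0,0,0]]' --grip '[-1,-1,-1,-1,-1,-1,-1,-1,-1,-1]'

```text
time: 30.65
tcp_pos: [0.3518, -0.3083, 0.1037]
eef_rot: [[-0.931, -0.366, -0.004], [-0.366, 0.93, -0.012], [0.008, -0.01, -1.0]]
force: [-0.2, 0.7, -0.2]
opening: 0.0346
gripper_force: 59.7
```

```bash
python3 - <<'E'
from h import *
plan(.669,-.166,.10)
E
```

```text
t 30.65 p [ 0.3518 -0.3083  0.1037] yaw 111.5 q7 1.816506734265348 turn z deg 0 share 0.0 slide [-6.95  0.33  0.02]
```

Emit:
carry_out --turn '[[0,0,0],[0,0,0],[0,0,0],[0,0,0],[0,0,0],[0,0,0],[0,0,0],[0,0,0],[0,0,0],[0,0,0],[0,0,0],[0,0,0]]' --slide '[[-0.3,0,0],[-0.7,0.04,0],[-0.8,0.04,0],[-0.8,0.04,0],[-0.8,0.04,0],[-0.8,0.04,0],[-0.8,0.04,0],[-0.8,0.04,0],[-0.6,0.03,0],[-0.4,0.02,0],[-0.15,0,0],[0,0,0]]' --grip '[-1,-1,-1,-1,-1,-1,-1,-1,-1,-1,-1,-1]'

```text
time: 32.15
tcp_pos: [0.6685, -0.1639, 0.0986]
eef_rot: [[-0.93, -0.368, -0.007], [-0.368, 0.93, -0.011], [0.01, -0.007, -1.0]]
force: [0.9, 0.6, -1.1]
opening: 0.0343
gripper_force: 59.7
```

```bash
python3 - <<'E'
from h import *
plan(.669,-.166,.023)
E
```

```text
t 32.15 p [ 0.6685 -0.1639  0.0986] yaw 111.6 q7 1.639189516410442 turn z deg 0 share 0.0 slide [-0.01 -0.03  1.51]
```

Emit:
carry_out --turn '[[0,0,0],[0,0,0],[0,0,0],[0,0,0],[0,0,0],[0,0,0],[0,0,0]]' --slide '[[0,-0.03,0.5],[0,0,0.5],[0,0,0.28],[0,0,0.14],[0,0,0.08],[0,0,0],[0,0,0]]' --grip '[-1,-1,-1,-1,-1,-1,-1]'

```text
time: 33.02
tcp_pos: [0.6694, -0.1671, 0.0255]
eef_rot: [[-0.93, -0.367, -0.004], [-0.367, 0.93, -0.011], [0.008, -0.009, -1.0]]
force: [0.5, 0.2, -0.9]
opening: 0.0345
gripper_force: 59.7
```

Emit:
carry_out --turn '[[0,0,0],[0,0,0],[0,0,0],[0,0,0],[0,0,0],[0,0,0],[0,0,0],[0,0,0],[0,0,0],[0,0,0],[0,0,0],[0,0,0]]' --slide '[[0,0,0.05],[0,0,0],[0,0,0],[0,0,0],[0,0,0],[0,0,0],[0,0,-0.3],[0,0,-0.7],[0,0,-0.8],[0,0,-0.8],[0,0,-0.8],[0,0,0]]' --grip '[-1,-1,-1,0.4,0.4,0.4,0.4,0.4,0.4,0.4,0.4,0.4]'

```text
time: 34.52
tcp_pos: [0.6723, -0.1648, 0.1975]
eef_rot: [[-0.93, -0.367, 0.003], [-0.367, 0.93, -0.012], [0.001, -0.012, -1.0]]
force: [-0.1, -0.1, -1.0]
opening: 0.0597
gripper_force: 0.0
```

```bash
python3 - <<'E'
from h import *
w,r=wr(0,'w14.png','small_foot',.038)
s=ctrl.snapshot('scene');save(s,'s14.png')
a=np.hstack([w['img'][60:300,140:420],s['img'][90:330,80:440]])[:,:,::-1];cv2.imwrite('pics/f.png',cv2.resize(a,(800,300)))
T=ctrl.snapshot('top')
for n in('wax_tin','chisel','big_foot','finial','spindle'):
    for q in ctrl.regions_of(T,n)[:3]: print(n,round(q['p'],2),q['extent'])
E
```

```text
small_foot 0.75 [260.0, 162.1, 303.7, 211.6] rect (671, -166, 40, 35, 21.7) mean [ 0.6701 -0.1663  0.038 ]
wax_tin 0.87 [379.2, 190.2, 404.9, 212.2]
chisel 0.72 [251.0, 166.5, 293.9, 200.6]
big_foot 0.57 [78.3, 245.1, 103.9, 270.6]
big_foot 0.54 [65.5, 231.9, 117.2, 285.9]
finial 0.95 [155.7, 182.1, 181.5, 208.2]
finial 0.84 [222.4, 258.6, 246.5, 281.0]
finial 0.69 [206.8, 144.0, 225.4, 164.4]
spindle 0.71 [75.8, 244.1, 102.9, 267.9]
```

View pics/f.png

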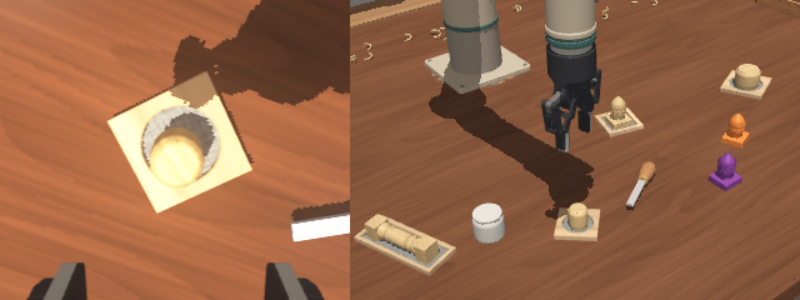

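All four parts sit in their recesses: small foot at (578,215), spindle at (405,240), finial at (619,112) and big foot at (747,77). The tin, chisel and look-alikes have not moved, and the arm is clear.

```bash
python3 -c "
from workcell import ctrl
print(ctrl.sign_off())"
```

```text
the job is handed in; nothing more can be done
None
```

All four parts are set down in their own recesses and released, the wax tin, chisel and look-alikes have not moved, and the job was handed in at about 35 s; the sign-off returned no verdict.

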